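Start the beige remote charging

ROBOT

A 7-joint arm with a two-finger parallel gripper is mounted at the origin on the work surface. World frame = base frame: x ahead of the robot, y to its left, z up, the work surface at z = 0. Lengths are in m, angles in rad, forces in N, time in s.
With the tool pointing down it reaches from about 0.425 to 0.825 m from the base axis. Payload 3.6 kg.
Tool frame: the origin (TCP) lies at the very end of the fingers, on their centre line; the grasp point (between the pads) lies 19 mm behind it; x points along the fingers, z is the direction in which the jaws open and shut, and the axes are right-handed (so a half turn about x gives the same grasp; the last joint's range is limited). The gripper opens to 85 mm and grips with 20 to 120 N. Pads are 22 mm wide; open, the fingers measure 114 mm over their backs; the gripper's body (76 mm by 85 mm) begins 54 mm behind the grasp point. The pads swing forward as they close: fully open they stand 13 mm farther back than shut.
Start: joints at [-1.317, 0.615, -0.013, 1.423, 0.008, 1.103, -0.04], TCP at [0.18, 0.625, 0.231] pointing down, gripper open.
Joint ranges: [-3.12, 3.12], [-0.3, 2.06], [-1.34, 1.32], [0.26, 2.42], [-1.36, 4.5], [0.01, 1.98], [-2.84, 2.84]. Speed limits (rad/s): [2.79, 2.79, 3.14, 3.14, 3.14, 3.14, 3.14].

INTERFACE

Orientations are given as a rotation vector (axis times angle).
In Python, from station import robot, imaging, job_done gives the robot as it stands.
- The arm moves only by the shell command python3 -m creep 'ROWS' [FORCE]. ROWS is JSON, a list that holds one entry, the list of rows, each a list of 7 numbers: the shift along the tool's x, y, z in m, then the turn, a rotation vector about the tool's x, y, z in rad, then the closure, from 0 (fully open) to 1 (shut). In form: [[[x, y, z, rx, ry, rz, fingers], ...]]. A call has 1 to 12 rows; each row is the pose to reach, as a shift and turn from the pose commanded when the call began, along the tool's axes at that moment; what a row does not reach only later rows make up. A row lasts 1/12 s, in which the tool goes at most 41.7 mm and 7.16 degrees, less where a joint would pass 70% of its speed; a pose out of reach is approached as far as the arm can. A call with a gripper value outside its range is refused whole. The fingers move at their own pace and stop on an object; FORCE is the grip in N (left out, the last holds). Time passes only in rows, so rows that repeat a pose let the fingers close. It gives the time, the measured TCP pose, the force and the opening at its end, in the units of the state.
- robot.state(): the state, without advancing time (a new reading comes with each control period).
- imaging.camera(name): name is "scene" or "side" or "wrist"; returns a dict with "frame" (400x640x3 uint8, blue, green, red), "fx", "fy", "cx", "cy" (pixels), "R" (3x3) and "t" (3): a world point X has camera coordinates R X + t. Camera axes: x right, y down, z forward; pixel columns grow to the right and rows downward; lengths in m; the calibration is good to about 2 mm. A picture is of the moment at which its call begins. There is no depth.
- job_done(): hands the job in, once; it reports no verdict.
The state is a dict: "clock": time; "qpos": joint angles; "dq": joint speeds; "joint_efforts": joint torques, N m; "eef_pos": TCP position; "ee_rot": TCP orientation; "force": force on the tool from outside, world axes, zero at the start; "ft_torque": the same for the moment, N m; "finger_gap": finger opening in m.
Only numpy, scipy, OpenCV 4.12 (cv2) and the standard library are available. Lean on these libraries where they do the work, as an engineer would, in place of code of your own. Each camera call takes 0.05 s, during which the arm holds its last target. There are 200 camera calls.

TASK

Start the beige remote in the charging dock charging: press down the raised half of the red rocker on the white power block until it is fully over, then push fully in the white key in front of the dock bay where the beige remote lies (it stays down), and last press the dock's round green button fully down and let it come back up. Press in just that order, leave the other white key alone, and only push with the fingertips: do not lift, shift or knock over either docked remote or any other thing on the shelf.

Things in the scene. Friction and masses are not known exactly. Their poses are not given: they have to be found in the camera images.
- power_block: white power block fixed to the shelf, 140 (x) x 110 (y) x 50 mm high; origin at the centre of its underside, z up. The red rocker is at its -x (front) end; a black plug, 26 mm high, stands on its top 73 mm behind the rocker (+x).
- rocker (a joint): red rocker on top of the power block, 56 mm long along the block's y, 30 mm wide, pivot on the block's top at x = -38, y = 0 mm of the block. Two flat halves in a shallow V: one level (4 mm above the block's top), the other tilted up 0.34 rad. Value in rad: 0 off (the +y half is the raised one), 0.34 fully over (the +y half lies level, the -y half raised). It stays where it is left; about 2 to 3 N moves it.
- rocker_face (a point): point on the face of the rocker's +y half, 18 mm from the pivot, mid-width; it moves with the rocker: at most about 9.5 mm above the block's top when off, 4 mm above it when fully over (the half's outer end drops by 9 mm).
- dock: grey charging dock fixed to the shelf, 206 (x) x 220 (y) mm; origin at the centre of its underside, z up. Front console (-x, 62 mm deep) is 30 mm high and carries the green button at its middle and a white key at either side of it, 70 mm apart. Behind it two open bays, 50 mm wide, floor 12 mm and rims 24 mm above the shelf, each straight behind its key.
- bay_a (a point): middle of the floor of bay a (+y side of the dock), 101 mm straight behind key a.
- bay_b (a point): middle of the floor of bay b (-y side of the dock), 101 mm straight behind key b.
- key_a (a joint): white key in front of bay a: value in m, 0 up, 0.007 fully in. Slides straight down, about 3 N, and stays where it is left.
- key_a_top (a point): centre of the top face of key a (30 x 36 mm, 9 mm above the console when up, 2 mm when in); moves with it.
- key_b (a joint): white key in front of bay b, the same as key a: 0 up, 0.007 fully in.
- key_b_top (a point): centre of the top face of key b (30 x 36 mm); moves with it.
- start (a joint): round green button in the middle of the dock's console: value in m, 0 up, 0.006 fully down. Springs back; about 1.5 N at first, 4.5 N when fully down.
- start_top (a point): centre of the top of the green button (32 mm across, 9 mm above the console when up); moves with it.
- remote_beige: beige remote lying in one of the two dock bays, 130 (x) x 42 (y) x 18 mm, 110 g, loose; origin at the centre of its underside.
- remote_dark: black remote of the same size lying in the other bay, loose; origin at the centre of its underside. Not to be charged now.
- vase: black ceramic vase, 92 mm across, 160 mm high, loose, to one side; origin under its centre.
- jar: blue glass marble jar with a clip-on lid, 82 mm across, 103 mm high, loose, to the other side; origin under its centre.
- figurine: brass-tone figurine on a round wooden foot 36 mm across, 81 mm high in all, loose, between dock and power block; origin under its centre.
- holder: grey-green silicone remote holder, 66 x 60 x 75 mm high, fixed behind the work; origin under its centre.
- remote_spare: second beige remote standing upright in the silicone holder (not in the dock), its top 135 mm above the shelf, loose; origin at its lower end.
- candle: white ceramic candle pot, 64 mm across, 45 mm high, loose, behind the work; origin under its centre.
There are look-alikes about, which are no part of the job. What is shaped like the remote_beige but blue is not meant.

How it is judged:
On the way, in this order (a step that is already met when the one before it is completed fails the run):
1. the rocker is pressed over (value of joint rocker above 0.29 rad), for 0.1 s.
2. the key in front of the beige remote's bay is in, the other up (((horizontal distance between remote_beige and bay_a below 0.03 m and value of joint key_a above 0.005 m and value of joint key_b below 0.002 m) or (horizontal distance between remote_beige and bay_b below 0.03 m and value of joint key_b above 0.005 m and value of joint key_a below 0.002 m))), for 0.1 s.
3. the green button is pressed down (value of joint start above 0.0045 m), for 0.05 s.
At the end, for the whole second after the job is handed in: Rocker over 0.29 rad; the key at the beige remote's bay in by over 5 mm, the other within 2 mm of up; the green button was pressed over 4.5 mm and is up again (within 1.5 mm); docked remotes within 12 mm, other loose things within 20 mm of their start (value of joint rocker above 0.29 rad and ((horizontal distance between remote_beige and bay_a below 0.03 m and value of joint key_a above 0.005 m and value of joint key_b below 0.002 m) or (horizontal distance between remote_beige and bay_b below 0.03 m and value of joint key_b above 0.005 m and value of joint key_a below 0.002 m)) and value of joint start below 0.0015 m and distance of each of vase, jar, figurine, remote_spare, candle from where it was at the start of the episode below 0.02 m and distance of each of remote_beige, remote_dark from where it was at the start of the episode below 0.012 m); the robot touches nothing.
It fails at once if a white key is pressed before the rocker is over (value of joint any of key_a, key_b above 0.003 m and value of joint rocker below 0.25 rad).
It fails at once if the key of the wrong bay is pressed ((horizontal distance between remote_beige and bay_a below 0.03 m and value of joint key_b above 0.003 m) or (horizontal distance between remote_beige and bay_b below 0.03 m and value of joint key_a above 0.003 m)).
It fails at once if the green button is pressed before a white key is in (value of joint start above 0.003 m and value of joint each of key_a, key_b below 0.004 m).
It fails at once if a docked remote is lifted or shifted by more than 12 mm (distance of any of remote_beige, remote_dark from where it was at the start of the episode above 0.012 m).
It fails at once if another loose thing is lifted or shifted by more than 20 mm, or tipped (distance of any of vase, jar, figurine, remote_spare, candle from where it was at the start of the episode above 0.02 m or angle between any of vase, jar, figurine, remote_spare, candle's own z axis and vertical above 0.35 rad).
It also fails if it takes over 48 s, if anything falls off the work surface, if the arm or the gripper's body presses on something with over 40 N, if the wrist force passes 120 N, or if a joint passes its speed limit or range.

## Working session

There is one attempt and no reset: what is moved stays moved. The work goes in short steps, Python scripts to look and compute and a shell command to move; the robot and the scene stay as the last step left them, time stands still between calls to the robot, and variables do not carry over. Pictures are saved under pics/ and viewed, about 8 in all and at most 12, crops included, and the job is handed in when it is done.

```bash
mkdir -p pics; ls; python3 - <<'E'
from station import robot, imaging
import cv2,pickle
s=robot.state(); print(s)
d={}
for n in ("scene","side","wrist"):
    c=imaging.camera(n); d[n]=c; cv2.imwrite(f"pics/{n}0.png",c["frame"]); print(n,c["fx"],c["cx"],c["cy"],c["R"],c["t"])
pickle.dump(d,open("c0.pkl","wb"))
E
```

```text
pics
{'clock': 0.0, 'qpos': array([-1.31648689,  0.61592029, -0.01262484,  1.42490854,  0.00811875,
        1.10341334, -0.0403622 ]), 'dq': array([ 4.61797202e-04,  8.43448997e-04, -1.69787397e-03, -1.05004847e-05,
        1.08736639e-04, -1.02150486e-03,  1.55941776e-03]), 'joint_efforts': array([-2.96304070e-04, -4.69208837e+01,  2.58968538e-01, -1.71032864e+01,
        9.91915556e-03,  9.70749155e-03, -1.21294948e-05]), 'eef_pos': array([0.17991449, 0.62380009, 0.23013425]), 'ee_rot': array([-1.00161553,  1.33110841,  0.9989498 ]), 'force': array([-0.50793502,  1.0259503 ,  0.54229344]), 'ft_torque': array([ 0.0580555 ,  0.02749485, -0.00338973]), 'finger_gap': 0.0854059949467481}
scene 404.7354414724558 325.45803299127004 193.74314756372289 [[-0.41552431  0.90943188 -0.01652887]
 [ 0.64170463  0.28022272 -0.71392605]
 [-0.64463534 -0.30726028 -0.700026  ]] [ 0.21966228 -0.31438378  1.80112831]
side 383.18817363911495 322.49744871447507 197.3180789538684 [[ 0.98766521 -0.15648902  0.00534877]
 [-0.07913381 -0.52833878 -0.84533778]
 [ 0.13511205  0.83448746 -0.53420541]] [-0.57114672  0.12233204  1.06756365]
wrist 341.85507363593734 319.6857995829207 199.841618432797 [[ 0.27621548  0.96109246 -0.00250784]
 [ 0.91029891 -0.26077869  0.32148151]
 [ 0.30831946 -0.09108106 -0.94691254]] [-0.64845719 -0.04266347  0.38078022]
```

View pics/scene0.png

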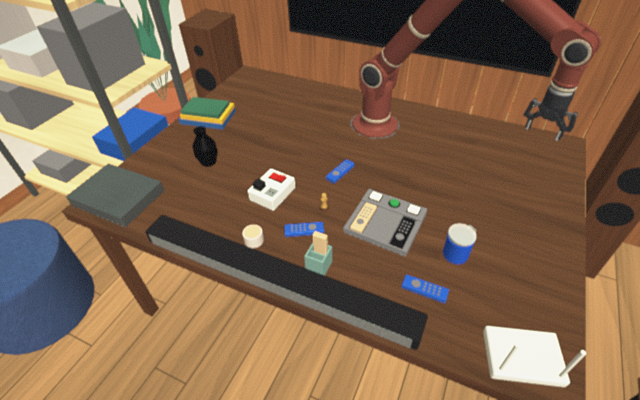

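View pics/side0.png

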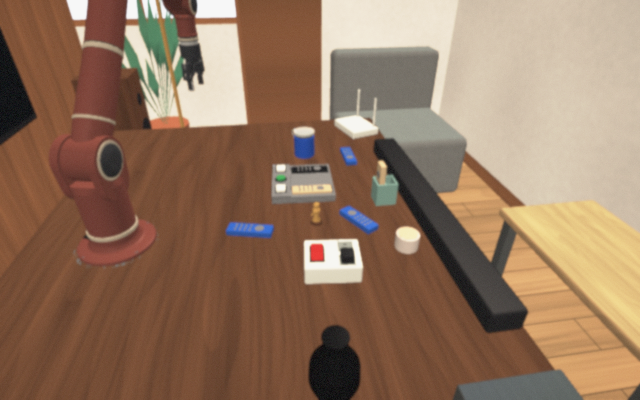

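The scene view shows the power block at about (272,188) and the dock at (387,220). The beige remote is at (364,217), on the -y side, so bay b. The side view agrees, with the beige remote in the nearer bay at (311,188). Next I'll enlarge both for measuring.

```bash
python3 - <<'E'
import cv2,pickle,numpy as np
d=pickle.load(open("c0.pkl","rb"))
def crop(n,x,y,w,h,k): return cv2.resize(d[n]["frame"][y:y+h,x:x+w],None,fx=k,fy=k,interpolation=cv2.INTER_CUBIC)
a=crop("scene",240,160,200,100,4)   # 800x400
cv2.imwrite("pics/sc.png",a)
b=crop("side",260,150,120,140,4)  #480x560
cv2.imwrite("pics/sd.png",b)
E
```

```text
(no output)
```

View pics/sc.png

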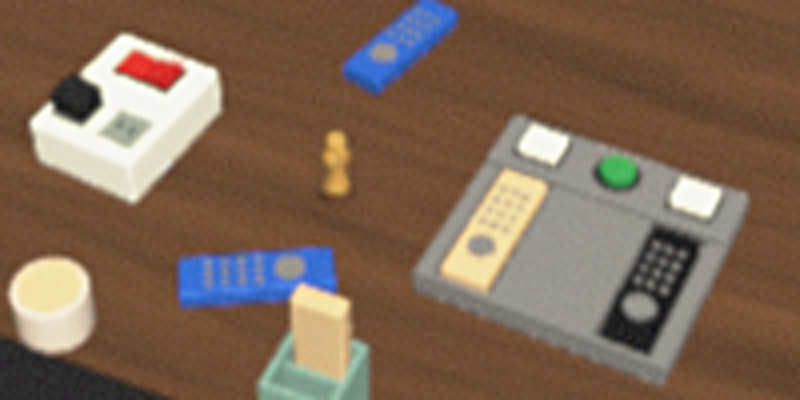

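View pics/sd.png

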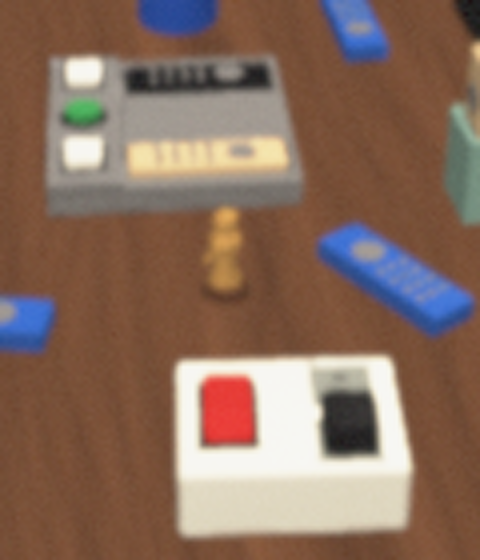

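The crops show in scene: key b (544,145), green (618,168), key a (694,197), rocker (150,69). In side: key b (83,154), green (84,110), key a (84,72), rocker (228,410). I'll triangulate these and fit the planar poses to the corners.

```bash
cat > h.py <<'E'
import numpy as np
from scipy.optimize import least_squares
def proj(c,X):
    p=np.asarray(c["R"])@np.asarray(X)+c["t"]; return np.array([c["fx"]*p[0]/p[2]+c["cx"],c["fy"]*p[1]/p[2]+c["cy"]])
def tri(obs):  # [(cam,uv)]
    r=least_squares(lambda X:np.concatenate([proj(c,X)-uv for c,uv in obs]),[.6,0,.03]); return r.x,np.abs(r.fun).max()
def fit(obs):  # [(cam,uv,localpoint)] -> x,y,yaw
    def f(p):
        c,s=np.cos(p[2]),np.sin(p[2])
        return np.concatenate([proj(k,[p[0]+c*l[0]-s*l[1],p[1]+s*l[0]+c*l[1],l[2]])-uv for k,uv,l in obs])
    r=least_squares(f,[.6,0,0],loss="soft_l1"); return r.x,np.abs(r.fun.reshape(-1,2)).round(1)
E
python3 - <<'E'
from h import *
import pickle
d=pickle.load(open("c0.pkl","rb"))
S=lambda u,v:np.array([240+(u+.5)/4-.5,160+(v+.5)/4-.5]); D=lambda u,v:np.array([260+(u+.5)/4-.5,150+(v+.5)/4-.5])
s,e=d["scene"],d["side"]
P=dict(keyb=((544,143),(83,153)),keya=((695,195),(84,71)),green=((618,167),(84,109)),rocker=((150,69),(228,410)),
 blkFL=((220,76),(177,363)),blkFR=((125,35),(178,475)),blkBR=((32,122),(410,470)),
 dkFL=((747,195),(50,60)),dkFR=((518,118),(48,188)),dkBR=((417,272),(301,180)),dkBL=((663,372),(272,57)),
 beige=((495,228),(208,154)),figtop=((337,133),(226,210)))
for k,(a,b) in P.items(): print(k,*[np.round(v,4) for v in tri([(s,S(*a)),(e,D(*b))])])
def run(L):
    o=[]
    for k,l in L.items(): o+= [(s,S(*P[k][0]),l),(e,D(*P[k][1]),l)]
    return fit(o)
print("block",*run(dict(rocker=(-.038,0,.056),blkFL=(-.07,.055,.05),blkFR=(-.07,-.055,.05),blkBR=(.07,-.055,.05))))
print("dock",*run(dict(keyb=(-.072,-.07,.039),keya=(-.072,.07,.039),green=(-.072,0,.039),dkFL=(-.103,.11,.03),dkFR=(-.103,-.11,.03))))
E
```

```text
keyb [0.465  0.1657 0.0342] 0.0681
keya [0.475  0.3047 0.0363] 0.0425
green [0.4702 0.2348 0.0369] 0.1261
rocker [ 0.5335 -0.1901  0.052 ] 0.2316
blkFL [ 0.5087 -0.1309  0.0449] 0.3731
blkFR [ 0.4965 -0.2384  0.0471] 0.2578
blkBR [ 0.6336 -0.2549  0.0474] 0.083
dkFL [0.4472 0.3445 0.0279] 0.2681
dkFR [0.4345 0.131  0.0249] 0.0267
dkBR [0.6375 0.1173 0.0219] 0.0544
dkBL [0.6522 0.3326 0.0207] 0.5485
beige [0.5682 0.1603 0.0263] 0.2895
figtop [0.5602 0.0092 0.0703] 0.1393
block [ 0.57137999 -0.19441338 -0.11461157] [[0.1 1. ]
 [0.2 1.2]
 [0.1 1.6]
 [0.1 1.1]
 [0.3 1.1]
 [0.1 0. ]
 [0.7 0.6]
 [0.8 0.2]]
dock [ 0.54342603  0.23000731 -0.06203642] [[0.5 0.6]
 [0.6 1.2]
 [0.1 0.4]
 [0.2 0.7]
 [0.2 0.1]
 [0.2 0.6]
 [0.8 0.5]
 [0.3 0.5]
 [1.  1.5]
 [0.3 0.6]]
```

```bash
cat > go.py <<'E'
import sys,numpy as np
from scipy.spatial.transform import Rotation as Ro
from station import robot
# usage: go.py x y z yaw(of jaw axis tool z, world) : prints tool-frame shift & rotvec
s=robot.state(); R=Ro.from_rotvec(s["ee_rot"]); M=R.as_matrix()
p=np.array(list(map(float,sys.argv[1:4])))
print("t",round(s["clock"],2),"pos",s["eef_pos"].round(4),"toolx",M[:,0].round(3),"jawyaw",np.arctan2(M[1,2],M[0,2]).round(3),"q7",s["qpos"][6].round(2),"F",s["force"].round(1),"gap",round(s["finger_gap"],4))
print("shift",(M.T@(p-s["eef_pos"])).round(4))
for yaw in [float(a) for a in sys.argv[4:]]:
    z=np.array([np.cos(yaw),np.sin(yaw),0]);x=np.array([0,0,-1.]);T=np.c_[x,np.cross(z,x),z]
    print(yaw,"rot",Ro.from_matrix(M.T@T).as_rotvec().round(4))
E
python3 go.py .46 .35 .2 -0.11 3.03; python3 go.py .535 -.17 .15
```

```text
t 0.15 pos [0.1799 0.624  0.2304] toolx [-0.001 -0.002 -1.   ] jawyaw 1.29 q7 -0.04 F [ 0.5 -0.   0.2] gap 0.0851
shift [ 0.0308 -0.345  -0.1856]
-0.11 rot [ 1.4    -0.0017  0.0014]
3.03 rot [-1.74e+00 -1.40e-03 -1.80e-03]
t 0.15 pos [0.1799 0.624  0.2304] toolx [-0.001 -0.002 -1.   ] jawyaw 1.29 q7 -0.04 F [ 0.5 -0.   0.2] gap 0.0851
shift [ 0.0817 -0.5612 -0.6643]
```

```bash
python3 -m creep '[[[0.01,-0.345,-0.186,0.7,0,0,1],[0.01,-0.345,-0.186,1.4,0,0,1],[0.01,-0.345,-0.186,1.4,0,0,1],[0.01,-0.345,-0.186,1.4,0,0,1],[0.01,-0.345,-0.186,1.4,0,0,1],[0.01,-0.345,-0.186,1.4,0,0,1],[0.01,-0.345,-0.186,1.4,0,0,1],[0.01,-0.345,-0.186,1.4,0,0,1],[0.01,-0.345,-0.186,1.4,0,0,1],[0.01,-0.345,-0.186,1.4,0,0,1],[0.01,-0.345,-0.186,1.4,0,0,1],[0.01,-0.345,-0.186,1.4,0,0,1]]]'; python3 go.py .536 -.172 .15 -0.114
```

```text
clock: 1.15
eef_pos: [0.4611, 0.3484, 0.221]
ee_rot: [0.091, 1.569, -0.093]
force: [-0.1, 0.1, 0.2]
finger_gap: 0.0001
t 1.15 pos [0.4611 0.3484 0.221 ] toolx [-0.    -0.001 -1.   ] jawyaw -0.117 q7 -0.58 F [-0.1  0.1  0.2] gap 0.0001
shift [ 0.0716 -0.508   0.1351]
-0.114 rot [-0.0031  0.0001  0.0011]
```

```bash
python3 -m creep '[[[0.03,-0.508,0.135,0,0,0,1],[0.03,-0.508,0.135,0,0,0,1],[0.03,-0.508,0.135,0,0,0,1],[0.03,-0.508,0.135,0,0,0,1],[0.03,-0.508,0.135,0,0,0,1],[0.03,-0.508,0.135,0,0,0,1],[0.03,-0.508,0.135,0,0,0,1],[0.03,-0.508,0.135,0,0,0,1],[0.03,-0.508,0.135,0,0,0,1],[0.03,-0.508,0.135,0,0,0,1],[0.03,-0.508,0.135,0,0,0,1],[0.03,-0.508,0.135,0,0,0,1]]]'; python3 go.py .536 -.172 .1 -0.114
```

```text
clock: 2.15
eef_pos: [0.5349, -0.1435, 0.1926]
ee_rot: [0.083, 1.569, -0.081]
force: [1.1, 0.2, 0.5]
finger_gap: -0.0001
t 2.15 pos [ 0.5349 -0.1435  0.1926] toolx [-0.     0.001 -1.   ] jawyaw -0.105 q7 0.36 F [1.1 0.2 0.5] gap -0.0001
shift [ 0.0925 -0.0283  0.0041]
-0.114 rot [ 0.0094 -0.0002 -0.0013]
```

```bash
python3 -m creep '[[[0.04,-0.028,0.003,0,0,0,1],[0.08,-0.028,0.003,0,0,0,1],[0.105,-0.028,0.003,0,0,0,1],[0.11,-0.028,0.003,0,0,0,1],[0.11,-0.028,0.003,0,0,0,1],[0.11,-0.028,0.003,0,0,0,1]]]'; python3 go.py .536 -.172 .055 -0.114; python3 - <<'E'
from station import imaging
import cv2,numpy as np
a=imaging.camera("wrist")["frame"]; b=imaging.camera("scene")["frame"][150:230,230:330]; c=imaging.camera("side")["frame"][220:300,290:390]
r=lambda i:cv2.resize(i,(400,320),interpolation=cv2.INTER_CUBIC)
w=cv2.resize(a,(400,250))
cv2.imwrite("pics/m1.png",np.vstack([np.hstack([r(b),r(c)]),np.hstack([w,w*0])]))
E
```

```text
clock: 2.65
eef_pos: [0.5357, -0.1706, 0.0838]
ee_rot: [0.084, 1.567, -0.084]
force: [-0.3, -0.0, -0.4]
finger_gap: 0.0001
t 2.65 pos [ 0.5357 -0.1706  0.0838] toolx [ 0.002  0.    -1.   ] jawyaw -0.107 q7 0.47 F [-0.3 -0.  -0.4] gap 0.0001
shift [ 0.0288 -0.0014  0.0004]
-0.114 rot [ 0.0071  0.0017 -0.0003]
```

View pics/m1.png

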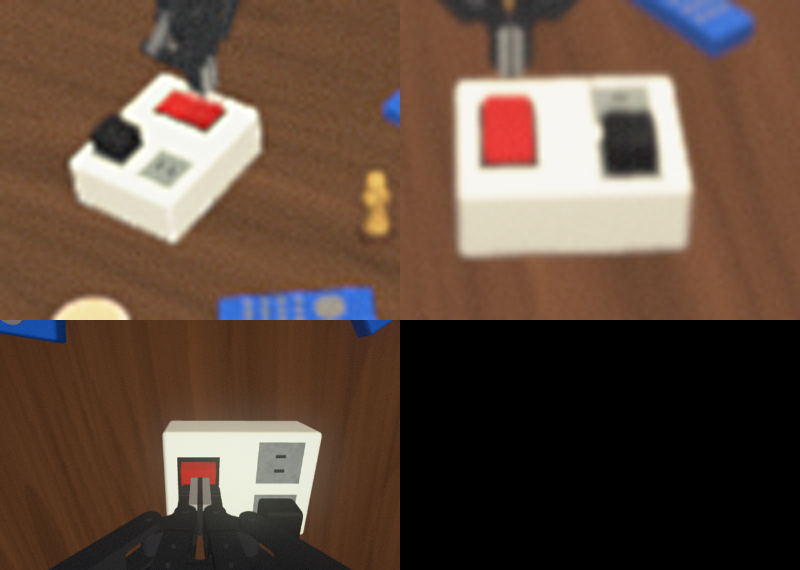

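The fingertips sit centred on the rocker's width at about (205,90) in the scene crop, above its +y half. Next I press.

```bash
python3 -m creep '[[[0.008,-0.003,0,0,0,0,1],[0.016,-0.003,0,0,0,0,1],[0.02,-0.003,0,0,0,0,1],[0.024,-0.003,0,0,0,0,1],[0.027,-0.003,0,0,0,0,1],[0.03,-0.003,0,0,0,0,1],[0.031,-0.003,0,0,0,0,1],[0.031,-0.003,0,0,0,0,1]]]'; python3 go.py .536 -.172 .053 -0.114
```

```text
clock: 3.47
eef_pos: [0.5342, -0.1735, 0.0539]
ee_rot: [0.088, 1.569, -0.084]
force: [-3.6, 3.6, 17.6]
finger_gap: 0.0003
t 3.47 pos [ 0.5342 -0.1735  0.0539] toolx [ 0.     0.002 -1.   ] jawyaw -0.109 q7 0.5 F [-3.6  3.6 17.6] gap 0.0003
shift [0.0009 0.0017 0.0016]
-0.114 rot [ 0.0046  0.0001 -0.0025]
```

The force is 17.6 N at z = 0.0539, so the rocker is bottomed out. I'll rise and check with the cameras.

```bash
python3 -m creep '[[[-0.03,0,0,0,0,0,1],[-0.07,0,0,0,0,0,1],[-0.11,0,0,0,0,0,1],[-0.13,0,0,0,0,0,1],[-0.13,0.06,-0.01,0,0,0,1],[-0.13,0.1,-0.02,0,0,0,1],[-0.13,0.1,-0.02,0,0,0,1],[-0.13,0.1,-0.02,0,0,0,1]]]'; python3 go.py .466 .165 .18 -0.062; python3 - <<'E'
from station import imaging
import cv2,numpy as np
w=imaging.camera("wrist")["frame"]; b=imaging.camera("scene")["frame"][150:230,230:330]; c=imaging.camera("side")["frame"][220:300,290:390]
r=lambda i:cv2.resize(i,(400,320),interpolation=cv2.INTER_CUBIC)
cv2.imwrite("pics/m2.png",np.vstack([np.hstack([r(b),r(c)]),np.hstack([cv2.resize(w,(400,250))]*2)]))
E
```

```text
clock: 4.13
eef_pos: [0.5249, -0.066, 0.1811]
ee_rot: [0.082, 1.571, -0.075]
force: [-0.1, -0.1, -0.4]
finger_gap: -0.0
t 4.13 pos [ 0.5249 -0.066   0.1811] toolx [-0.002  0.004 -1.   ] jawyaw -0.1 q7 0.24 F [-0.1 -0.1 -0.4] gap -0.0
shift [ 0.0023  0.224  -0.0817]
-0.062 rot [-0.0383 -0.002  -0.0043]
```

View pics/m2.png

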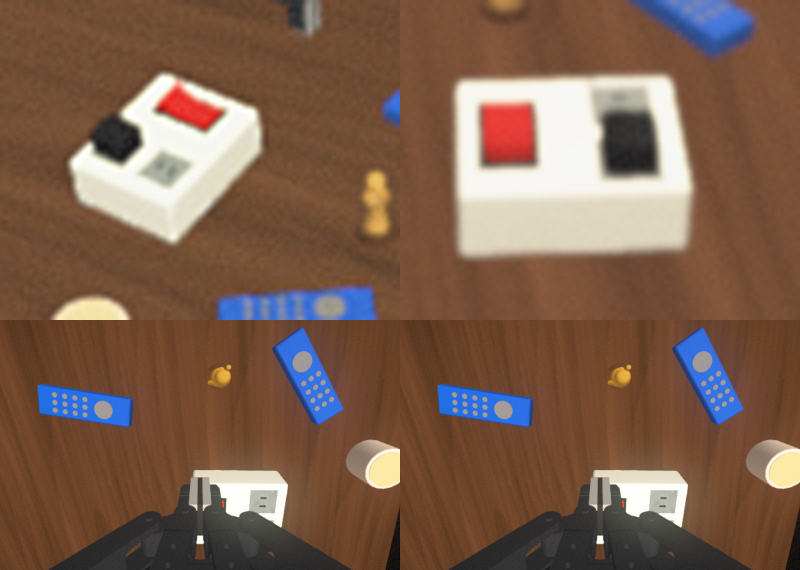

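The rocker has flipped: in the scene crop the -y end at (175,85) is now raised and the +y half lies level. Next I move over key b.

```bash
python3 -m creep '[[[0,0.04,-0.015,0,0,0,1],[0,0.224,-0.082,-0.038,0,0,1],[0,0.224,-0.082,-0.038,0,0,1],[0,0.224,-0.082,-0.038,0,0,1],[0,0.224,-0.082,-0.038,0,0,1],[0,0.224,-0.082,-0.038,0,0,1],[0,0.224,-0.082,-0.038,0,0,1],[0.04,0.224,-0.082,-0.038,0,0,1],[0.08,0.224,-0.082,-0.038,0,0,1],[0.1,0.224,-0.082,-0.038,0,0,1],[0.11,0.224,-0.082,-0.038,0,0,1],[0.11,0.224,-0.082,-0.038,0,0,1]]]'; python3 go.py .466 .165 .031 -0.062;  python3 - <<'E'
from station import imaging
import cv2,numpy as np
w=imaging.camera("wrist")["frame"]; b=imaging.camera("scene")["frame"][180:260,340:440]; c=imaging.camera("side")["frame"][140:220,250:350]
r=lambda i:cv2.resize(i,(400,320),interpolation=cv2.INTER_CUBIC)
cv2.imwrite("pics/m3.png",np.vstack([np.hstack([r(b),r(c)]),np.hstack([cv2.resize(w,(400,250))]*2)]))
E
```

```text
clock: 5.28
eef_pos: [0.468, 0.1564, 0.0699]
ee_rot: [0.057, 1.573, -0.061]
force: [-0.3, -0.8, -0.4]
finger_gap: -0.0006
t 5.28 pos [0.468  0.1564 0.0699] toolx [-0.003 -0.003 -1.   ] jawyaw -0.075 q7 -0.09 F [-0.3 -0.8 -0.4] gap -0.0006
shift [ 0.0389  0.0085 -0.0025]
-0.062 rot [-0.0131 -0.0032  0.0029]
```

View pics/m3.png

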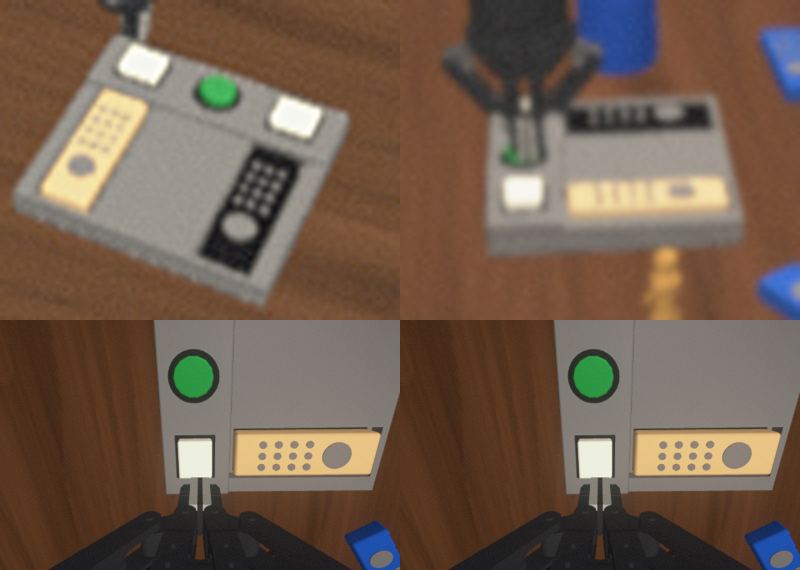

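The wrist view shows the key in front of the beige remote at (195,457), with the tip at (200,480), so the tip is about 9 mm short in y, as computed. I'll correct that and then press.

```bash
python3 -m creep '[[[0.01,0.0085,-0.003,0,0,0,1],[0.018,0.0085,-0.003,0,0,0,1],[0.024,0.0085,-0.003,0,0,0,1],[0.028,0.0085,-0.003,0,0,0,1],[0.031,0.0085,-0.003,0,0,0,1],[0.034,0.0085,-0.003,0,0,0,1],[0.037,0.0085,-0.003,0,0,0,1],[0.039,0.0085,-0.003,0,0,0,1],[0.040,0.0085,-0.003,0,0,0,1],[0.040,0.0085,-0.003,0,0,0,1]]]'; python3 go.py .466 .165 .031 -0.062
```

```text
clock: 6.27
eef_pos: [0.4658, 0.1673, 0.0321]
ee_rot: [0.057, 1.57, -0.057]
force: [-1.8, -0.6, 4.3]
finger_gap: -0.0001
t 6.27 pos [0.4658 0.1673 0.0321] toolx [-0.  0. -1.] jawyaw -0.072 q7 -0.08 F [-1.8 -0.6  4.3] gap -0.0001
shift [ 0.0011 -0.0023  0.0004]
-0.062 rot [-0.0102 -0.0004 -0.0002]
```

```bash
python3 -m creep '[[[0.001,-0.002,0,0,0,0,1],[0.002,-0.002,0,0,0,0,1],[0.002,-0.002,0,0,0,0,1]]]'; python3 go.py .471 .235 .075 -0.062
```

```text
clock: 6.52
eef_pos: [0.4658, 0.1672, 0.032]
ee_rot: [0.059, 1.57, -0.053]
force: [-4.5, 1.9, 19.5]
finger_gap: -0.0001
t 6.52 pos [0.4658 0.1672 0.032 ] toolx [ 0.001  0.004 -1.   ] jawyaw -0.071 q7 -0.08 F [-4.5  1.9 19.5] gap -0.0001
shift [-0.0428  0.0682  0.0004]
-0.062 rot [-0.009   0.0003 -0.0037]
```

The key is bottomed out, at 19.5 N and z = 0.032. I'll lift and move over the green button, stopping there to check.

```bash
python3 -m creep '[[[-0.025,0,0,0,0,0,1],[-0.05,0,0,0,0,0,1],[-0.05,0.03,0,0,0,0,1],[-0.05,0.06,0,0,0,0,1],[-0.05,0.068,0,0,0,0,1],[-0.05,0.068,0,0,0,0,1],[-0.04,0.068,0,0,0,0,1],[-0.04,0.068,0,0,0,0,1]]]'; python3 go.py .471 .235 .033 -0.062;  python3 - <<'E'
from station import imaging
import cv2,numpy as np
w=imaging.camera("wrist")["frame"]; b=imaging.camera("scene")["frame"][180:260,340:440]; c=imaging.camera("side")["frame"][140:220,250:350]
r=lambda i:cv2.resize(i,(400,320),interpolation=cv2.INTER_CUBIC)
cv2.imwrite("pics/m4.png",np.vstack([np.hstack([r(b),r(c)]),np.hstack([cv2.resize(w,(400,250))]*2)]))
E
```

```text
clock: 7.18
eef_pos: [0.4696, 0.2309, 0.0681]
ee_rot: [0.056, 1.573, -0.06]
force: [0.1, -0.7, 0.3]
finger_gap: -0.0003
t 7.18 pos [0.4696 0.2309 0.0681] toolx [-0.003 -0.003 -1.   ] jawyaw -0.074 q7 -0.22 F [ 0.1 -0.7  0.3] gap -0.0003
shift [0.0351 0.0043 0.0012]
-0.062 rot [-0.0119 -0.0028  0.0031]
```

View pics/m4.png

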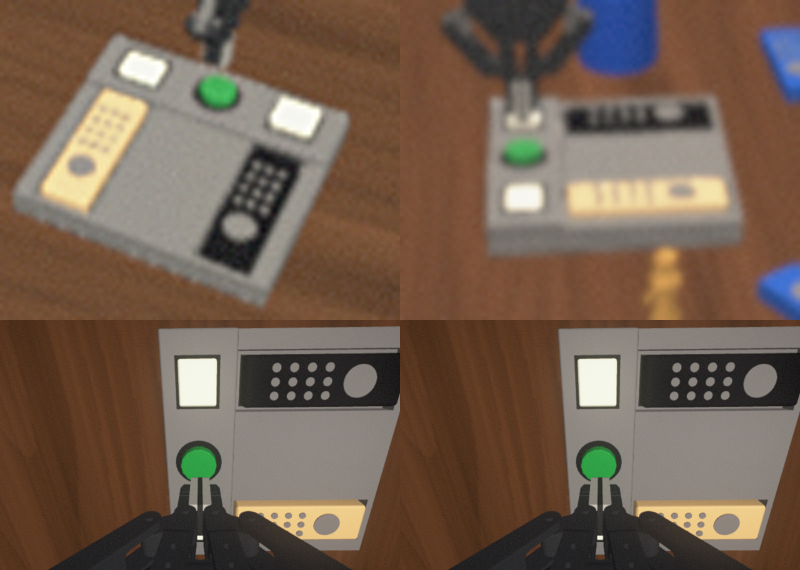

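Key b now sits low, at (143,68) in the scene crop against (143,63) before. The tip is lined up with the green button. Next I press it.

```bash
python3 -m creep '[[[0.01,0.0035,0.001,0,0,0,1],[0.018,0.0035,0.001,0,0,0,1],[0.024,0.0035,0.001,0,0,0,1],[0.03,0.0035,0.001,0,0,0,1],[0.034,0.0035,0.001,0,0,0,1],[0.036,0.0035,0.001,0,0,0,1],[0.0375,0.0035,0.001,0,0,0,1],[0.0375,0.0035,0.001,0,0,0,1],[0.0375,0.0035,0.001,0,0,0,1]]]'; python3 go.py .471 .235 .031 -0.062
```

```text
clock: 8.08
eef_pos: [0.4716, 0.2364, 0.0331]
ee_rot: [0.057, 1.571, -0.057]
force: [-2.6, -0.4, 7.2]
finger_gap: 0.0
t 8.08 pos [0.4716 0.2364 0.0331] toolx [-0.001  0.    -1.   ] jawyaw -0.072 q7 -0.2 F [-2.6 -0.4  7.2] gap 0.0
shift [ 0.0021 -0.0014 -0.0005]
-0.062 rot [-0.0102 -0.0008 -0.0002]
```

The force is 7.2 N, above the 4.5 N end force, and z = 0.033 is the bottomed height. I'll push slightly more, then lift clear and check.

```bash
python3 -m creep '[[[0.001,0,0,0,0,0,1],[0.001,0,0,0,0,0,1],[0.001,0,0,0,0,0,1]]]'; python3 -m creep '[[[-0.03,0,0,0,0,0,1],[-0.06,0,0,0,0,0,1],[-0.1,0,0,0,0,0,1],[-0.14,0,0,0,0,0,1],[-0.16,0.03,0,0,0,0,1],[-0.16,0.06,0,0,0,0,1],[-0.16,0.06,0,0,0,0,1],[-0.16,0.06,0,0,0,0,1],[-0.16,0.06,0,0,0,0,1]]]';  python3 - <<'E'
from station import imaging,robot
import cv2,numpy as np
w=imaging.camera("wrist")["frame"]; s=imaging.camera("scene")["frame"];b=s[180:260,340:440]; c=imaging.camera("side")["frame"][140:220,250:350]
r=lambda i:cv2.resize(i,(400,320),interpolation=cv2.INTER_CUBIC)
cv2.imwrite("pics/m5.png",np.vstack([np.hstack([r(b),r(c)]),np.hstack([cv2.resize(w,(400,250)),cv2.resize(s,(400,250))])]))
E
```

```text
clock: 8.33
eef_pos: [0.4716, 0.2364, 0.033]
ee_rot: [0.057, 1.571, -0.056]
force: [-3.5, -1.2, 12.4]
finger_gap: 0.0001
clock: 9.08
eef_pos: [0.4757, 0.2957, 0.1907]
ee_rot: [0.055, 1.571, -0.058]
force: [-0.2, -0.4, -0.5]
finger_gap: -0.0002
```

View pics/m5.png

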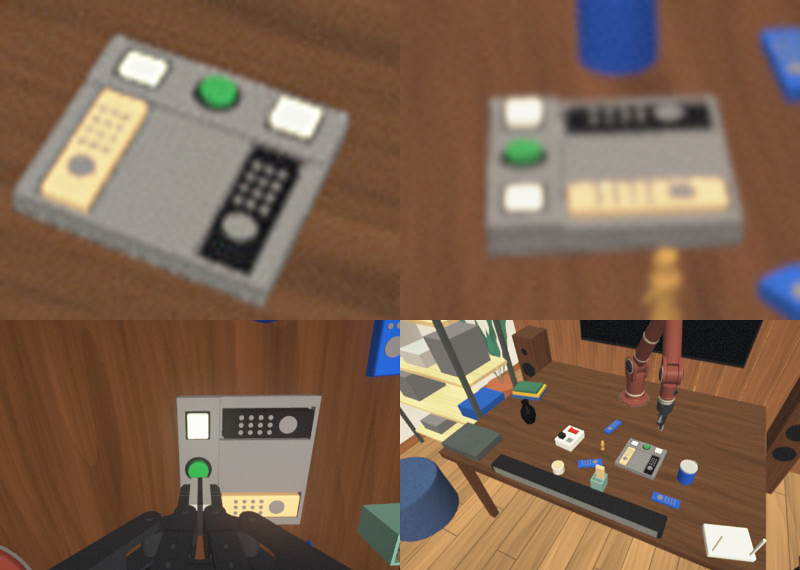

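The green button is back up at (217,92), key b is in, key a is up, and the remotes and the other things have not moved.

```bash
python3 -c "
from station import job_done
print(job_done())"
```

```text
the job is handed in; nothing more can be done
None
```

I pressed the three controls in the order asked with closed fingertips and handed the job in at about 9 s of the 48 s. No verdict was reported.

| Step | Force at the end of the press | Tip height | What the pictures showed |
|---|---|---|---|
| Rocker, raised +y half | 17.6 N | 53.9 mm | The +y half lies level and the -y half is raised |
| Key b, in front of the beige remote (-y bay) | 19.5 N | 32.0 mm | Key b sits low, key a is still up |
| Green button | 12.4 N | 33.0 mm | The button is back up after release |

All three tip heights match the fully pressed heights in the task text.

In the last pictures, by eye, both docked remotes and the other things are where they started. The arm stands clear at about z = 0.19 m and the force reads near zero.

**Height disagreement:** the camera triangulation put heights 2 to 5 mm below the given values, and up to 9 mm low at the dock's rear corners. I therefore pressed until contact force showed the end stop and did not rely on the measured heights. Nothing failed.

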